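# Close up the colony reader and start the count

## Task

Get the colony reader ready and start it with a fingertip; nothing needs to be gripped. Push the blue-fronted tray with the petri dish fully home, and slide the black shutter all the way across so that it covers the window above the dish. Only when both are shut, press the green start button on the separate grey pod all the way down and let it come up again. The dish must stay seated in its tray, never lifted out, and everything else on the bench stays where it is.

Things in the scene. Friction and masses are not known exactly. Their poses are not given: they have to be found in the camera images.
- reader: Colony reader, a fixed low white case 200 (x, front to back) x 250 (y, width) x 85 mm high. Origin: centre of its underside, on the bench. Its front faces its own -x (towards the robot); it stands turned by up to about 0.25 rad. The tray bay is in its right half (own -y); on its flat top a window (82 mm square) looks down on the bay, and the shutter runs across the top, 87 to 113 mm above the bench.
- tray (a joint): How far the dish tray is pushed in along the reader's own +x (m). 0 = fully out (as it starts), 0.09 = fully home. It slides with about 1.5 N of friction, stays where it is left and has a hard stop at 0.09; no latch.
- tray_front (a point): Centre of the outer face of the tray's blue front panel, 51 mm above the bench. The panel is 124 mm wide (reader's y), 60 mm high (13 to 73 mm above the bench) and 14 mm thick; push it along the reader's +x. The axes are those of the reader. When shut, this face stands 16 mm in front of the case. The dish sits behind the panel.
- tray_floor (a point): Centre of the tray's inner floor, 21 mm above the bench, where the dish sits. The floor is 102 mm square inside rims 15 mm high. Axes as the reader's.
- dish: Closed petri dish with purple medium, 92 mm across, 16 mm high, about 40 g, loose in the tray. Origin: centre of its underside.
- shutter (a joint): How far the shutter is slid open along the reader's own +y (m). 0 = covers the window fully, 0.115 = fully open. Slides with about 1.5 N of friction, stays where it is left, hard stop at 0; no latch.
- shutter_edge (a point): Centre of the shutter's yellow end face (its own +y end), 100 mm above the bench. The shutter is a black block 110 (x) x 104 (y) x 26 mm high riding 2 mm above the reader's top; push this face along the reader's -y. Axes as the reader's.
- window (a point): Centre of the window in the top of the reader, 85 mm above the bench; 20 mm in front of and 55 mm to the right (-y) of the middle of the case. The dish lies under it when the tray is home.
- pod: Grey start pod, a fixed block 100 x 90 x 30 mm high, standing left or right of the reader's front. Origin: centre of its underside.
- start (a joint): Travel of the green start button (m). 0 = up, 0.006 = fully down; springs back. Fully down takes about 4.5 N.
- start_top (a point): Centre of the top face of the green button, 40 mm across, in the middle of the pod, 52 mm above the bench when up; pushed straight down.
- stack_a: Stack of four petri dishes, 92 mm across, 64 mm high, loose, on the other side of the reader's front from the pod. Origin: centre of the underside. Bystander.
- stack_b: Stack of two petri dishes, 92 mm across, 32 mm high, loose. Origin: centre of the underside. Bystander.
- bottle: Amber reagent bottle, 56 mm across, 120 mm high, blue cap. Origin: centre of the underside. Bystander.
- keypad: Black number keypad, 130 x 90 x 19 mm. Origin: centre of the underside. Bystander.
- marker: Blue marker pen with a white cap, 120 x 16 x 16 mm, lying along its own x. Origin: its middle, underside. Bystander.
- beaker: Glass beaker, 68 mm across, 80 mm high. Origin: centre of the underside. Bystander.
Mind the look-alikes: they are no part of the job. What is shaped like the dish but red is not meant. Leave any yellow look-alike of the pod alone.

How it is judged:
By the outcome, as a careful person would: the job done as asked, in the order asked, and still so for the second after the job is handed in, with the robot touching nothing.
It also fails if it takes over 58 s, if anything falls off the work surface, if the arm or the gripper's body presses on something with over 40 N, if the wrist force passes 120 N, or if a joint passes its speed limit or range.

## Robot

A 6-joint arm with a two-finger parallel gripper is mounted at the origin on the work surface. World frame = base frame: x ahead of the robot, y to its left, z up, the work surface at z = 0. Lengths are in m, angles in rad, forces in N, time in s.
With the tool pointing down it reaches from about 0.35 to 0.85 m from the base axis. Payload 8.1 kg.
Tool frame: the origin (TCP) lies at the centre of the arm's flange, where the gripper is bolted on; the fingertips stand 186 mm ahead of it and the grasp point (between the pads) lies 167 mm ahead of it; z points along the fingers, y is the line along which they close (so a half turn about z gives the same grasp; the last joint's range is limited). The gripper opens to 93 mm and grips with 3 to 60 N. Pads are 15 mm wide; open, the fingers measure 128 mm over their backs; the gripper's body (75 mm by 188 mm) begins 65 mm behind the grasp point.
Start: joints at [-0.085, 0.13, 1.488, -0, 1.523, -0.085], TCP at [0.6, 0, 0.405] pointing down, gripper open.
Joint ranges: [-2.96, 2.96], [-0.89, 2.26], [0.02, 2.5], [-1.34, 4.48], [0, 2.73], [-2.66, 2.66]. Speed limits (rad/s): [2.39, 2.39, 2.79, 3.14, 3.14, 3.14].

## Interface

Orientations are given as a rotation vector (axis times angle).
In Python, from plant import read_state, read_camera, camera_params, robot gives the robot as it stands.
- The arm moves only by the tool carry_out, never from a script. Its argument "targets" is a list of rows, each an object of numbers: "hand": the opening in per cent of the stroke, from 0 (shut) to 100 (fully open); "x", "y", "z": the shift along the tool's x, y, z in m; "ax", "ay", "az": the turn, a rotation vector about the tool's x, y, z in rad. In form: [{"hand": .., "x": .., "y": .., "z": .., "ax": .., "ay": .., "az": ..}, ...]. A call has 1 to 8 rows; each row is the pose to reach, as a shift and turn from the pose commanded when the call began, along the tool's axes at that moment; what a row does not reach only later rows make up. A row lasts 1/8 s, in which the tool goes at most 62.5 mm and 10.7 degrees, less where a joint would pass 70% of its speed; a pose out of reach is approached as far as the arm can. A call with a gripper value outside its range is refused whole. The fingers move at their own pace and stop on an object; "newtons" is the grip in N (left out, the last holds). Time passes only in rows, so rows that repeat a pose let the fingers close. It gives the time, the measured TCP pose, the force, the opening and the grip force at its end, in the units of the state.
- read_state(): the state, without advancing time (a new reading comes with each control period).
- read_camera(name): name is "scene" or "side" or "wrist"; returns (picture, depth): 420x560x3 uint8, blue, green, red; 420x560 float32, m along the optical axis (not along the pixel's ray), 0 where there is no reading.
- camera_params(name): a dict with "fx", "fy", "cx", "cy" (pixels), "position" and "rotation" of the camera in the world. Camera axes: x right, y up, looking along -z (the intrinsics and any distortion apply to the point x, -y, -z); pixel columns grow to the right and rows downward; lengths in m; the calibration is good to about 2 mm. A picture is of the moment at which its call begins: read the wrist's pose just before it. camera_params takes no time and is no camera call; for the wrist camera it gives the pose at the moment of the call.
- robot.close_job(): hands the job in; it is judged then, once.
The state is a dict: "t": time; "q": joint angles; "dq": joint speeds; "joint_torque": joint torques, N m; "tool_pos": TCP position; "orientation": TCP orientation; "force": force on the tool from outside, world axes, zero at the start; "wrist_torque": the same for the moment, N m; "opening": finger opening in m; "gripper_force": force on a finger pad.
Only numpy, scipy, OpenCV 4.12 (cv2) and the standard library are available. Lean on these libraries where they do the work, as an engineer would, in place of code of your own. Each camera call takes 0.05 s, during which the arm holds its last target. There are 200 camera calls.

## Working session

There is one attempt and no reset: what is moved stays moved. The work goes in short steps, Python scripts to look and compute and a tool call to move; the robot and the scene stay as the last step left them, time stands still between calls to the robot, and variables do not carry over. Pictures are saved under pics/ and viewed, at most 10 in all, crops included, and the job is handed in when it is done.

Besides the shell and the picture viewer there is one more tool, called after ">>>" as name(argument=value, ...), one argument or row to a line, values as JSON. carry_out: Moves the arm, as the interface text tells. Its arguments: {"type":"object","properties":{"targets":{"type":"array","items":{"type":"object","properties":{"hand":{"type":"number"},"x":{"type":"number"},"y":{"type":"number"},"z":{"type":"number"},"ax":{"type":"number"},"ay":{"type":"number"},"az":{"type":"number"}}}},"newtons":{"type":"number"}},"required":["targets"]}

```bash
mkdir -p pics; ls
cat > h.py <<'E'
import numpy as np, cv2
from plant import read_state, read_camera, camera_params, robot
def snap(n):
    p=camera_params(n); im,d=read_camera(n); cv2.imwrite(f'pics/{n}.png',im); np.savez(f'pics/{n}.npz',d=d,**{k:np.array(v) for k,v in p.items() if k in('fx','fy','cx','cy','position','rotation')}); return p,im,d
def cloud(n):
    z=np.load(f'pics/{n}.npz'); d=z['d']; v,u=np.mgrid[:d.shape[0],:d.shape[1]]
    c=np.stack([(u-z['cx'])/z['fx']*d,-(v-z['cy'])/z['fy']*d,-d],-1)
    return c@z['rotation'].T+z['position']
E
python3 - <<'E'
from h import *
for n in('scene','side'):
    p,im,d=snap(n); print(p)
print(read_state())
E
```

```text
pics
{'fx': 382.71563523257055, 'fy': 382.71563523257055, 'cx': 285.5613561309056, 'cy': 203.47682788911914, 'position': array([1.08670009, 0.19352773, 0.90843022]), 'rotation': array([0.44274121, 0.59610182, 1.84361413])}
{'fx': 458.39137599930575, 'fy': 458.39137599930575, 'cx': 271.1931853050685, 'cy': 209.10589772563952, 'position': array([0.36073341, 0.99046688, 0.91733353]), 'rotation': array([ 0.07413746, -1.29757338, -2.763902  ])}
{'t': 0.1, 'q': array([-8.54136319e-02,  1.31081603e-01,  1.48917231e+00,  3.18784577e-05,
        1.52299727e+00, -8.54005112e-02]), 'dq': array([ 2.24584672e-05, -1.79965851e-03, -1.49829444e-03, -1.15397260e-03,
       -7.10400420e-04,  5.65335468e-04]), 'joint_torque': array([ 2.89806376e-03, -5.61339462e+01, -4.93095982e+01,  7.72326719e-02,
        2.89617141e-02, -2.83941080e-05]), 'tool_pos': array([5.99794182e-01, 3.79012163e-05, 4.03793442e-01]), 'orientation': array([-2.22054597e+00, -2.22051339e+00,  1.63938205e-03]), 'force': array([0.43959574, 0.19468162, 0.55945314]), 'wrist_torque': array([-0.0449843 ,  0.02370517, -0.07127395]), 'gripper_force': 0.0, 'opening': 0.09301517942427796}
```

```bash
sed -i "s/z\['rotation'\].T/cv2.Rodrigues(z['rotation'])[0].T/" h.py; python3 -c "
import cv2
for n in('scene','side'): cv2.imwrite(f'pics/{n}_v.png',cv2.resize(cv2.imread(f'pics/{n}.png'),(800,600),interpolation=cv2.INTER_CUBIC))"
```

```text
(no output)
```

View pics/scene_v.png

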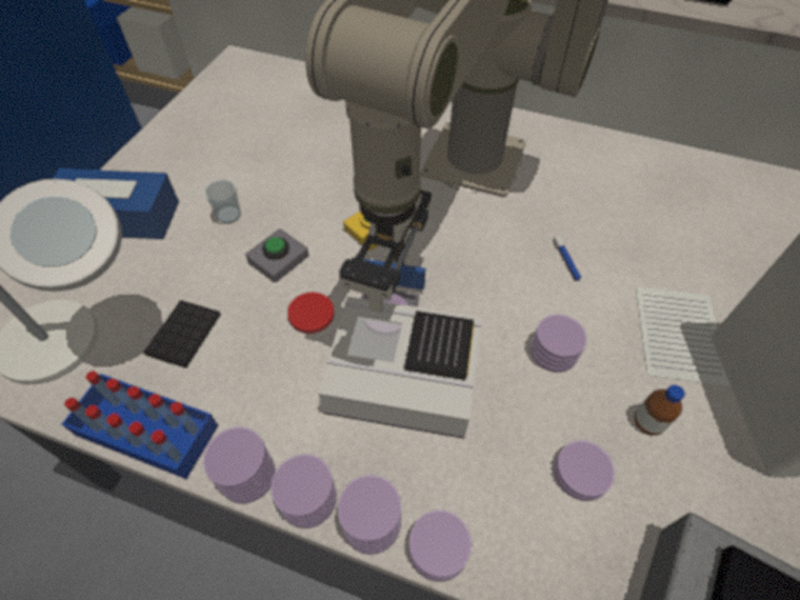

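View pics/side_v.png

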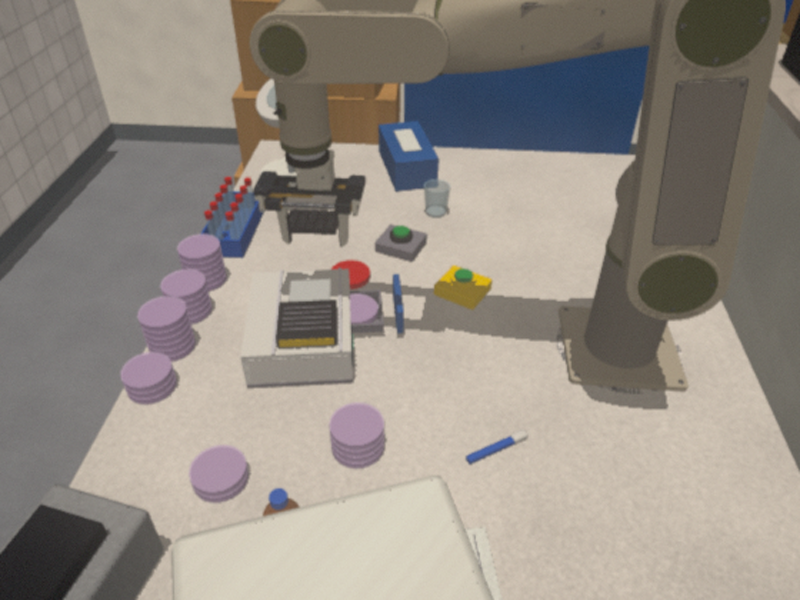

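The grey pod with the green button is at scene (275,247) / side (401,240). The yellow look-alike is at scene (358,228) / side (463,287), just in front of the tray. The blue panel is at side (398,303), the shutter's yellow end at side (307,338), and the red decoy dish at scene (311,312). The grey pod matches the description. Next I'll measure.

```bash
cat > m.py <<'E'
from h import *
def rep(n,name,mask,P):
    q=P[mask]; 
    if len(q)<5: print(n,name,len(q)); return q
    print(n,name,len(q),'mean',q.mean(0).round(4),'lo',np.percentile(q,3,0).round(3),'hi',np.percentile(q,97,0).round(3)); return q
for n in('scene','side'):
    im=cv2.imread(f'pics/{n}.png'); P=cloud(n); h=cv2.cvtColor(im,cv2.COLOR_BGR2HSV).astype(int); H,S,V=h[...,0],h[...,1],h[...,2]
    ok=np.load(f'pics/{n}.npz')['d']>0
    box=lambda a,b:ok&(P[...,0]>a[0])&(P[...,0]<b[0])&(P[...,1]>a[1])&(P[...,1]<b[1])&(P[...,2]>a[2])&(P[...,2]<b[2])
    W=box((.3,-.5,.005),(.9,.4,.2))
    g=W&(abs(H-65)<18)&(S>110)&(P[...,2]>.035)
    k,l=cv2.connectedComponents(g.astype(np.uint8))
    for i in range(1,k):
        if (l==i).sum()>15: rep(n,'green',(l==i),P)
    rep(n,'blue',W&(abs(H-108)<12)&(S>120)&box((.4,-.2,.005),(.66,.12,.09)),P)
    rep(n,'yel-end',W&(abs(H-25)<8)&(S>120)&box((.5,-.2,.08),(.9,.3,.12)),P)
    q=rep(n,'casetop',box((.45,-.3,.078),(.95,.3,.092)),P)
    if len(q): 
        r=cv2.minAreaRect((q[:,:2]*1000).astype(np.float32)); print(r)
    q=rep(n,'shut',box((.45,-.3,.105),(.95,.3,.122))&(V<90),P)
    if len(q): print(cv2.minAreaRect((q[:,:2]*1000).astype(np.float32)))
    q=rep(n,'red',W&((H<8)|(H>172))&(S>150)&box((.3,-.3,0),(.75,.1,.05)),P)
    q=rep(n,'yelpod',W&(abs(H-25)<8)&(S>120)&box((.3,-.3,.005),(.6,.2,.06)),P)
    if len(q): print(cv2.minAreaRect((q[:,:2]*1000).astype(np.float32)))
E
python3 m.py
```

```text
scene green 94 mean [ 0.4686 -0.3055  0.0519] lo [ 0.454 -0.322  0.049] hi [ 0.484 -0.29   0.055]
scene blue 77 mean [ 0.4501 -0.023   0.0634] lo [ 0.441 -0.09   0.031] hi [0.458 0.008 0.075]
scene yel-end 0
scene casetop 7015 mean [0.7164 0.0094 0.0839] lo [ 0.551 -0.094  0.079] hi [0.929 0.159 0.089]
((731.0385131835938, -60.3873291015625), (422.7303466796875, 477.30755615234375), 0.25672590732574463)
scene shut 1644 mean [0.6134 0.0951 0.1129] lo [0.559 0.046 0.109] hi [0.664 0.144 0.116]
((610.0629272460938, 94.40331268310547), (109.47828674316406, 102.59874725341797), 9.283342361450195)
scene red 656 mean [ 0.5748 -0.1772  0.0159] lo [ 0.536 -0.216  0.012] hi [ 0.613 -0.139  0.019]
scene yelpod 255 mean [ 0.3449 -0.1715  0.0289] lo [ 0.313 -0.203  0.011] hi [ 0.372 -0.132  0.044]
((342.229248046875, -162.30438232421875), (89.0216064453125, 45.482112884521484), 59.56790542602539)
side green 41 mean [ 0.4654 -0.3049  0.0504] lo [ 0.45  -0.318  0.047] hi [ 0.48  -0.291  0.053]
side green 48 mean [ 0.3162 -0.148   0.051 ] lo [ 0.3   -0.161  0.047] hi [ 0.329 -0.136  0.055]
side blue
[... 152 characters left out ...]
hi [0.644 0.156 0.11 ]
side casetop 3731 mean [0.6903 0.0277 0.084 ] lo [ 0.535 -0.107  0.079] hi [0.915 0.167 0.09 ]
((740.59912109375, -63.054443359375), (404.2424621582031, 492.2001037597656), 5.056692600250244)
side shut 783 mean [0.6049 0.1012 0.1126] lo [0.553 0.049 0.11 ] hi [0.657 0.147 0.116]
((606.2162475585938, 98.38923645019531), (107.76773071289062, 105.98136901855469), 11.007739067077637)
side red 219 mean [ 0.5592 -0.1824  0.015 ] lo [ 0.531 -0.218  0.012] hi [ 0.601 -0.141  0.018]
side yelpod 410 mean [ 0.3355 -0.1279  0.0264] lo [ 0.302 -0.192  0.008] hi [ 0.372 -0.093  0.042]
((320.6764221191406, -147.1397705078125), (93.31044006347656, 87.98405456542969), 63.6417121887207)
```

```bash
cat >> m.py <<'E'
    def ang(nm,mask):
        q=P[mask]; c=q-q.mean(0); 
        if len(q)<8: return
        print(n,nm,q.mean(0).round(4),'dir',np.degrees(np.arctan2(*cv2.fitLine((q[:,:2]*1000).astype(np.float32),cv2.DIST_HUBER,0,.01,.01)[1::-1,0])))
    ang('yel',W&(abs(H-25)<8)&(S>120)&box((.5,-.2,.08),(.9,.3,.12)))
    b=W&(abs(H-108)<12)&(S>100)&box((.4,-.15,.005),(.66,.12,.09)); ang('blue',b)
    print(P[b][::max(1,b.sum()//12)].round(3).tolist())
E
python3 m.py | grep -A1 dir
```

```text
scene blue [ 0.4501 -0.018   0.0549] dir -84.07975
[[0.458, -0.105, 0.073], [0.456, -0.072, 0.071], [0.439, -0.003, 0.073], [0.455, -0.03, 0.07], [0.452, -0.02, 0.067], [0.451, -0.014, 0.064], [0.449, 0.0, 0.063], [0.453, -0.031, 0.045], [0.451, -0.01, 0.047], [0.448, 0.004, 0.045], [0.452, -0.034, 0.024], [0.452, -0.022, 0.024], [0.447, 0.01, 0.028]]
--
side yel [0.5985 0.1481 0.1026] dir 9.155722
side blue [ 0.4506 -0.0475  0.0721] dir -81.2718
[[0.461, -0.101, 0.071], [0.455, -0.096, 0.071], [0.459, -0.083, 0.074], [0.456, -0.081, 0.072], [0.453, -0.075, 0.073], [0.458, -0.065, 0.073], [0.458, -0.062, 0.071], [0.454, -0.056, 0.072], [0.451, -0.054, 0.071], [0.447, -0.044, 0.075], [0.447, -0.039, 0.072], [0.441, -0.002, 0.073], [0.446, 0.004, 0.07], [0.442, 0.011, 0.073], [0.442, 0.013, 0.071]]m.py:26: RuntimeWarning: Mean of empty slice.
  q=P[mask]; c=q-q.mean(0);
  ret = um.true_divide(
```

>>> carry_out(
  targets=[
    {"hand":0,"x":-0.015,"y":-0.05,"z":0,"az":-0.04},
    {"hand":0,"x":-0.03,"y":-0.1,"z":0,"az":-0.08},
    {"hand":0,"x":-0.045,"y":-0.15,"z":0,"az":-0.12},
    {"hand":0,"x":-0.055,"y":-0.193,"z":0,"az":-0.165},
    {"hand":0,"x":-0.055,"y":-0.193,"z":0.04,"az":-0.165},
    {"hand":0,"x":-0.055,"y":-0.193,"z":0.08,"az":-0.165},
    {"hand":0,"x":-0.055,"y":-0.193,"z":0.08,"az":-0.165},
    {"hand":0,"x":-0.055,"y":-0.193,"z":0.08,"az":-0.165},
  ],
)

```text
schema error: expected keys hand, x, y, z, ax, ay, az
```

```bash
python3 - <<'E'
from h import *
for n in('wrist','scene','side'):snap(n)
a=[cv2.imread(f'pics/{n}.png') for n in('wrist','scene','side')]
s=cv2.resize(a[1][120:330,150:360],(400,400)); t=cv2.resize(a[2][150:300,150:400],(400,240))
o=np.zeros((560,800,3),np.uint8); o[:400,:400]=s; o[:240,400:]=t; o[250:550,400:]=cv2.resize(a[0],(400,300)); cv2.imwrite('pics/c1.png',o)
E
python3 m.py 2>/dev/null | egrep 'blue|green|dir'
```

```text
scene green 91 mean [ 0.4681 -0.3056  0.0518] lo [ 0.453 -0.321  0.048] hi [ 0.484 -0.291  0.055]
scene blue 79 mean [ 0.4499 -0.0181  0.0609] lo [ 0.442 -0.083  0.027] hi [0.456 0.009 0.075]
scene blue [ 0.4501 -0.0172  0.0545] dir -83.949554
side green 41 mean [ 0.466  -0.3046  0.0508] lo [ 0.45  -0.319  0.048] hi [ 0.48  -0.29   0.054]
side green 45 mean [ 0.316  -0.149   0.0506] lo [ 0.301 -0.163  0.047] hi [ 0.33  -0.139  0.054]
side blue 10 mean [ 0.4495 -0.0414  0.0726] lo [ 0.44  -0.086  0.07 ] hi [0.457 0.011 0.075]
side yel [0.5989 0.1478 0.1023] dir 8.692221
side blue [ 0.4508 -0.0478  0.0725] dir -81.025734
```

View pics/c1.png

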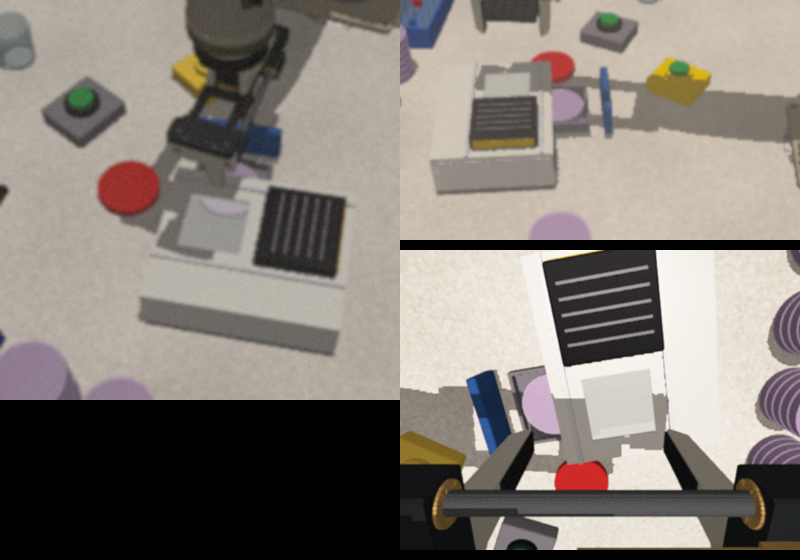

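The crop confirms that the grey pod with the green button is at (82,110) and the yellow one at (190,75). The blue panel, dish and shutter are as measured. The arm hasn't moved, because every row needs all the keys.

>>> carry_out(
  targets=[
    {"hand":0,"x":-0.015,"y":-0.05,"z":0,"ax":0,"ay":0,"az":-0.04},
    {"hand":0,"x":-0.03,"y":-0.1,"z":0,"ax":0,"ay":0,"az":-0.08},
    {"hand":0,"x":-0.045,"y":-0.15,"z":0,"ax":0,"ay":0,"az":-0.12},
    {"hand":0,"x":-0.055,"y":-0.193,"z":0,"ax":0,"ay":0,"az":-0.165},
    {"hand":0,"x":-0.055,"y":-0.193,"z":0.04,"ax":0,"ay":0,"az":-0.165},
    {"hand":0,"x":-0.055,"y":-0.193,"z":0.08,"ax":0,"ay":0,"az":-0.165},
    {"hand":0,"x":-0.055,"y":-0.193,"z":0.08,"ax":0,"ay":0,"az":-0.165},
    {"hand":0,"x":-0.055,"y":-0.193,"z":0.08,"ax":0,"ay":0,"az":-0.165},
  ],
)

```text
t: 1.25
tool_pos: [0.4075, -0.055, 0.3262]
orientation: [2.03, 2.396, 0.001]
force: [0.2, -0.4, 0.2]
opening: 0.0178
gripper_force: 0.0
```

```bash
python3 - <<'E'
from h import *
for n in('wrist','scene','side'):snap(n)
a=[cv2.imread(f'pics/{n}.png') for n in('wrist','scene','side')]
s=cv2.resize(a[1][80:290,200:410],(400,400)); t=cv2.resize(a[2][100:300,150:400],(400,320))
o=np.zeros((600,800,3),np.uint8); o[:400,:400]=s; o[:300,400:]=t[:300]; o[300:600,400:]=cv2.resize(a[0],(400,300)); cv2.imwrite('pics/c2.png',o)
s=read_state(); print(s['tool_pos'],cv2.Rodrigues(s['orientation'])[0].round(3),s['opening'],s['force'])
E
python3 m.py 2>/dev/null | egrep 'blue|green|dir|shut|yelpod'
```

```text
[ 0.40779668 -0.05512956  0.32666055] [[-0.164  0.986  0.003]
 [ 0.986  0.164 -0.001]
 [-0.001  0.003 -1.   ]] 0.005569052566209315 [ 0.4412695  -0.73943898  0.10445832]
scene green 94 mean [ 0.4684 -0.3056  0.0518] lo [ 0.453 -0.321  0.049] hi [ 0.484 -0.291  0.055]
scene blue 134 mean [ 0.4524 -0.0391  0.0678] lo [ 0.443 -0.094  0.033] hi [0.464 0.009 0.075]
scene shut 1638 mean [0.6131 0.0953 0.113 ] lo [0.559 0.047 0.11 ] hi [0.663 0.143 0.116]
scene yelpod 441 mean [ 0.3474 -0.1517  0.0273] lo [ 0.317 -0.2    0.009] hi [ 0.377 -0.107  0.043]
scene blue [ 0.4546 -0.042   0.0557] dir -80.60174
side green 37 mean [ 0.3166 -0.1437  0.0515] lo [ 0.301 -0.156  0.048] hi [ 0.332 -0.135  0.055]
side blue 18 mean [ 0.4451 -0.0152  0.0721] lo [ 0.44 -0.05  0.07] hi [0.452 0.008 0.076]
side shut 790 mean [0.6052 0.1014 0.1126] lo [0.553 0.049 0.11 ] hi [0.658 0.148 0.116]
side yelpod 414 mean [ 0.3359 -0.1276  0.0263] lo [ 0.302 -0.194  0.008] hi [ 0.373 -0.093  0.042]
side yel [0.5986 0.1479 0.1026] dir 9.571963
side blue [ 0.448  -0.0296  0.072 ] dir -80.41397
```

View pics/c2.png

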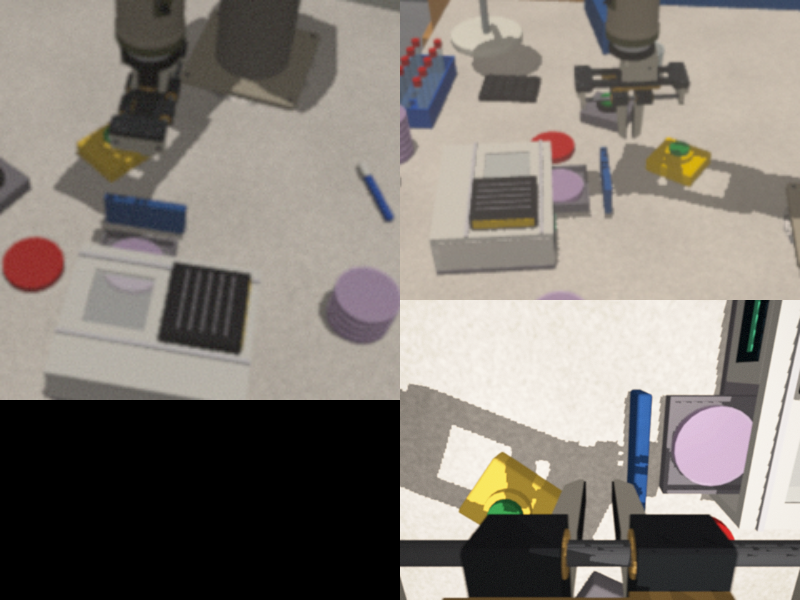

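The wrist view shows the closed fingers in front of the blue panel (635,450 in the crop), with the dish seated and the yellow pod clear of them. I'll lower the fingers and push.

>>> carry_out(
  targets=[
    {"hand":0,"x":0,"y":0,"z":0.045,"ax":0,"ay":0,"az":0},
    {"hand":0,"x":0,"y":0,"z":0.09,"ax":0,"ay":0,"az":0},
    {"hand":0,"x":0,"y":0,"z":0.09,"ax":0,"ay":0,"az":0},
    {"hand":0,"x":0,"y":0.01,"z":0.09,"ax":0,"ay":0,"az":0},
    {"hand":0,"x":0,"y":0.018,"z":0.09,"ax":0,"ay":0,"az":0},
    {"hand":0,"x":0,"y":0.025,"z":0.09,"ax":0,"ay":0,"az":0},
    {"hand":0,"x":0,"y":0.032,"z":0.09,"ax":0,"ay":0,"az":0},
    {"hand":0,"x":0,"y":0.04,"z":0.09,"ax":0,"ay":0,"az":0},
  ],
)

```text
t: 2.4
tool_pos: [0.447, -0.0483, 0.2349]
orientation: [2.031, 2.397, -0.0]
force: [-1.8, -0.4, 0.9]
opening: 0.0003
gripper_force: 1.0
```

>>> carry_out(
  targets=[
    {"hand":0,"x":0,"y":0.008,"z":0,"ax":0,"ay":0,"az":0},
    {"hand":0,"x":0,"y":0.016,"z":0,"ax":0,"ay":0,"az":0},
    {"hand":0,"x":0,"y":0.024,"z":0,"ax":0,"ay":0,"az":0},
    {"hand":0,"x":0,"y":0.032,"z":0,"ax":0,"ay":0,"az":0},
    {"hand":0,"x":0,"y":0.04,"z":0,"ax":0,"ay":0,"az":0},
    {"hand":0,"x":0,"y":0.048,"z":0,"ax":0,"ay":0,"az":0},
    {"hand":0,"x":0,"y":0.055,"z":0,"ax":0,"ay":0,"az":0},
    {"hand":0,"x":0,"y":0.06,"z":0,"ax":0,"ay":0,"az":0},
  ],
)

```text
t: 3.4
tool_pos: [0.5061, -0.0385, 0.2347]
orientation: [-2.031, -2.397, 0.0]
force: [-1.5, -1.0, 0.8]
opening: 0.0003
gripper_force: 0.9
```

Contact is steady at about 1.5 N. The stop should come after about 9 mm more, so I'll creep.

>>> carry_out(
  targets=[
    {"hand":0,"x":0,"y":0.003,"z":0,"ax":0,"ay":0,"az":0},
    {"hand":0,"x":0,"y":0.006,"z":0,"ax":0,"ay":0,"az":0},
    {"hand":0,"x":0,"y":0.008,"z":0,"ax":0,"ay":0,"az":0},
    {"hand":0,"x":0,"y":0.009,"z":0,"ax":0,"ay":0,"az":0},
    {"hand":0,"x":0,"y":0.01,"z":0,"ax":0,"ay":0,"az":0},
  ],
)

```text
t: 4.03
tool_pos: [0.5154, -0.0369, 0.2347]
orientation: [-2.031, -2.397, 0.001]
force: [-5.9, -2.4, 2.2]
opening: 0.0007
gripper_force: 2.9
```

>>> carry_out(
  targets=[
    {"hand":0,"x":0,"y":0.001,"z":0,"ax":0,"ay":0,"az":0},
    {"hand":0,"x":0,"y":0.001,"z":0,"ax":0,"ay":0,"az":0},
  ],
)

```text
t: 4.28
tool_pos: [0.5158, -0.0369, 0.2346]
orientation: [-2.03, -2.396, 0.003]
force: [-8.1, -2.1, 6.4]
opening: 0.0007
gripper_force: 4.5
```

>>> carry_out(
  targets=[
    {"hand":0,"x":0,"y":-0.02,"z":0,"ax":0,"ay":0,"az":0},
    {"hand":0,"x":0,"y":-0.02,"z":-0.05,"ax":0,"ay":0,"az":0},
    {"hand":0,"x":0,"y":-0.02,"z":-0.1,"ax":0,"ay":0,"az":0},
    {"hand":0,"x":0.05,"y":0.01,"z":-0.115,"ax":0,"ay":0,"az":0},
    {"hand":0,"x":0.1,"y":0.05,"z":-0.115,"ax":0,"ay":0,"az":0},
    {"hand":0,"x":0.15,"y":0.09,"z":-0.115,"ax":0,"ay":0,"az":0},
    {"hand":0,"x":0.195,"y":0.11,"z":-0.115,"ax":0,"ay":0,"az":0},
    {"hand":0,"x":0.195,"y":0.11,"z":-0.115,"ax":0,"ay":0,"az":0},
  ],
)

```text
t: 5.28
tool_pos: [0.5933, 0.1773, 0.3494]
orientation: [-2.025, -2.401, -0.002]
force: [-1.7, -0.1, -0.0]
opening: 0.0006
gripper_force: 0.0
```

Run:
```python
from h import *
for n in('wrist','scene','side'):snap(n)
a=[cv2.imread(f'pics/{n}.png') for n in('wrist','scene','side')]
s=cv2.resize(a[1][120:330,200:410],(400,400)); t=cv2.resize(a[2][100:300,150:400],(400,320))
o=np.zeros((600,800,3),np.uint8); o[:400,:400]=s; o[:300,400:]=t[:300]; o[300:600,400:]=cv2.resize(a[0],(400,300)); cv2.imwrite('pics/c3.png',o)
s=read_state(); d=s['tool_pos'][:2]-[.6376,.0396]; print(s['tool_pos'],s['force'],d@[.986,.165],d@[-.165,.986])
```

```text
[0.59287349 0.17338738 0.34955227] [ 0.03590237 -0.09689351 -0.77497703] -0.022025422264962784 0.13929422666428287
```

View pics/c3.png

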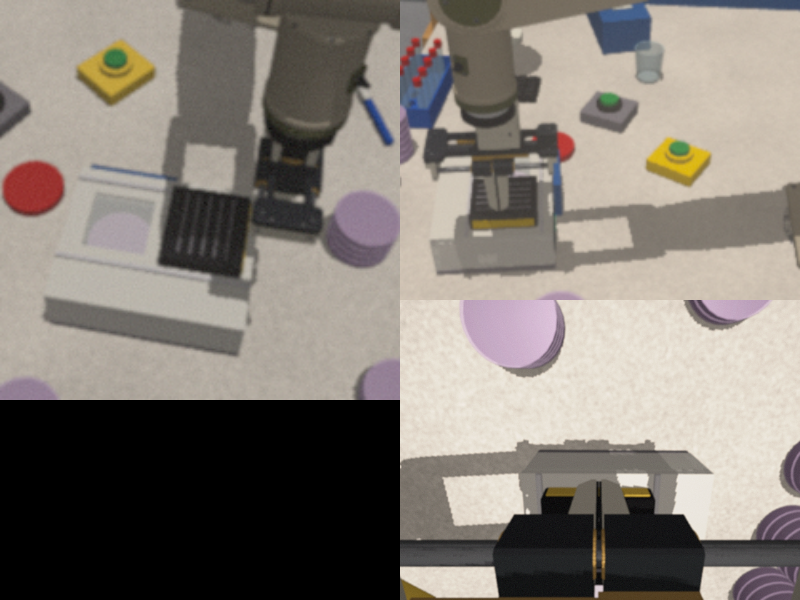

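The tray is home with the dish visible under the window, and the fingertip is centred beyond the yellow end. I'll lower it and push the shutter.

>>> carry_out(
  targets=[
    {"hand":0,"x":0,"y":0,"z":0.035,"ax":0,"ay":0,"az":0},
    {"hand":0,"x":0,"y":0,"z":0.065,"ax":0,"ay":0,"az":0},
    {"hand":0,"x":0,"y":0,"z":0.065,"ax":0,"ay":0,"az":0},
    {"hand":0,"x":-0.01,"y":0,"z":0.065,"ax":0,"ay":0,"az":0},
    {"hand":0,"x":-0.018,"y":0,"z":0.065,"ax":0,"ay":0,"az":0},
    {"hand":0,"x":-0.026,"y":0,"z":0.065,"ax":0,"ay":0,"az":0},
    {"hand":0,"x":-0.034,"y":0,"z":0.065,"ax":0,"ay":0,"az":0},
    {"hand":0,"x":-0.042,"y":0,"z":0.065,"ax":0,"ay":0,"az":0},
  ],
)

```text
t: 6.42
tool_pos: [0.6001, 0.1318, 0.2851]
orientation: [2.031, 2.397, 0.001]
force: [-0.9, 2.4, 1.0]
opening: 0.0002
gripper_force: 0.9
```

>>> carry_out(
  targets=[
    {"hand":0,"x":-0.01,"y":0,"z":0,"ax":0,"ay":0,"az":0},
    {"hand":0,"x":-0.02,"y":0,"z":0,"ax":0,"ay":0,"az":0},
    {"hand":0,"x":-0.03,"y":0,"z":0,"ax":0,"ay":0,"az":0},
    {"hand":0,"x":-0.04,"y":0,"z":0,"ax":0,"ay":0,"az":0},
    {"hand":0,"x":-0.05,"y":0,"z":0,"ax":0,"ay":0,"az":0},
    {"hand":0,"x":-0.06,"y":0,"z":0,"ax":0,"ay":0,"az":0},
    {"hand":0,"x":-0.07,"y":0,"z":0,"ax":0,"ay":0,"az":0},
    {"hand":0,"x":-0.08,"y":0,"z":0,"ax":0,"ay":0,"az":0},
  ],
)

```text
t: 7.42
tool_pos: [0.613, 0.0527, 0.2847]
orientation: [-2.031, -2.397, 0.0]
force: [-0.2, 1.5, 1.0]
opening: 0.0007
gripper_force: 1.0
```

>>> carry_out(
  targets=[
    {"hand":0,"x":-0.003,"y":0,"z":0,"ax":0,"ay":0,"az":0},
    {"hand":0,"x":-0.006,"y":0,"z":0,"ax":0,"ay":0,"az":0},
    {"hand":0,"x":-0.009,"y":0,"z":0,"ax":0,"ay":0,"az":0},
    {"hand":0,"x":-0.011,"y":0,"z":0,"ax":0,"ay":0,"az":0},
    {"hand":0,"x":-0.012,"y":0,"z":0,"ax":0,"ay":0,"az":0},
  ],
)

```text
t: 8.05
tool_pos: [0.6149, 0.0419, 0.2847]
orientation: [-2.03, -2.396, -0.001]
force: [-1.6, 5.2, 2.0]
opening: 0.0005
gripper_force: 3.2
```

>>> carry_out(
  targets=[
    {"hand":0,"x":-0.0015,"y":0,"z":0,"ax":0,"ay":0,"az":0},
    {"hand":0,"x":-0.0015,"y":0,"z":0,"ax":0,"ay":0,"az":0},
  ],
)

```text
t: 8.3
tool_pos: [0.6149, 0.0415, 0.2847]
orientation: [-2.028, -2.396, -0.003]
force: [-2.6, 10.0, 1.6]
opening: 0.0006
gripper_force: 4.8
```

The shutter is at its stop. I'll retreat and travel to the grey pod.

>>> carry_out(
  targets=[
    {"hand":0,"x":0.02,"y":0,"z":0,"ax":0,"ay":0,"az":0},
    {"hand":0,"x":0.02,"y":0,"z":-0.045,"ax":0,"ay":0,"az":0},
    {"hand":0,"x":0.02,"y":0,"z":-0.09,"ax":0,"ay":0,"az":0},
    {"hand":0,"x":-0.02,"y":-0.03,"z":-0.09,"ax":0,"ay":0,"az":0},
    {"hand":0,"x":-0.065,"y":-0.055,"z":-0.09,"ax":0,"ay":0,"az":0},
    {"hand":0,"x":-0.11,"y":-0.08,"z":-0.09,"ax":0,"ay":0,"az":0},
    {"hand":0,"x":-0.155,"y":-0.105,"z":-0.09,"ax":0,"ay":0,"az":0},
    {"hand":0,"x":-0.2,"y":-0.13,"z":-0.09,"ax":0,"ay":0,"az":0},
  ],
)

```text
t: 9.3
tool_pos: [0.5193, -0.1794, 0.3749]
orientation: [2.03, 2.397, -0.001]
force: [1.1, 0.3, 0.4]
opening: 0.001
gripper_force: 0.0
```

>>> carry_out(
  targets=[
    {"hand":0,"x":-0.04,"y":-0.025,"z":0,"ax":0,"ay":0,"az":0},
    {"hand":0,"x":-0.08,"y":-0.05,"z":0,"ax":0,"ay":0,"az":0},
    {"hand":0,"x":-0.116,"y":-0.073,"z":0,"ax":0,"ay":0,"az":0},
    {"hand":0,"x":-0.116,"y":-0.073,"z":0.04,"ax":0,"ay":0,"az":0},
    {"hand":0,"x":-0.116,"y":-0.073,"z":0.08,"ax":0,"ay":0,"az":0},
    {"hand":0,"x":-0.116,"y":-0.073,"z":0.08,"ax":0,"ay":0,"az":0},
  ],
)

```text
t: 10.05
tool_pos: [0.4657, -0.3037, 0.2911]
orientation: [-2.026, -2.392, 0.001]
force: [-0.5, 0.0, -0.1]
opening: 0.0006
gripper_force: 0.0
```

```bash
python3 - <<'E'
from h import *
for n in('wrist','scene','side'):snap(n)
a=[cv2.imread(f'pics/{n}.png') for n in('wrist','scene','side')]
s=cv2.resize(a[1][120:330,150:360],(400,400)); t=cv2.resize(a[2][100:300,150:400],(400,320))
o=np.zeros((600,800,3),np.uint8); o[:400,:400]=s; o[:300,400:]=t[:300]; o[300:600,400:]=cv2.resize(a[0],(400,300)); cv2.imwrite('pics/c4.png',o)
s=read_state(); print(s['tool_pos'],s['force'])
E
python3 m.py 2>/dev/null | egrep 'green|shut|blue'
```

```text
[ 0.4676892  -0.30509309  0.29674534] [-0.11096053  0.87743993  0.55869925]
scene green 69 mean [ 0.3192 -0.149   0.0519] lo [ 0.306 -0.163  0.049] hi [ 0.332 -0.134  0.055]
scene green 18 mean [ 0.4634 -0.2938  0.0515] lo [ 0.453 -0.304  0.048] hi [ 0.472 -0.287  0.055]
scene blue 0
scene shut 1594 mean [ 0.6309 -0.0175  0.113 ] lo [ 0.577 -0.066  0.11 ] hi [0.682 0.032 0.116]
side green 57 mean [ 0.3153 -0.1465  0.0516] lo [ 0.301 -0.162  0.048] hi [ 0.329 -0.132  0.055]
side blue 3
side shut 616 mean [ 0.6242 -0.0115  0.1124] lo [ 0.573 -0.064  0.109] hi [0.676 0.035 0.115]
side blue [ 0.5381 -0.0269  0.0719] dir -80.202065
```

View pics/c4.png

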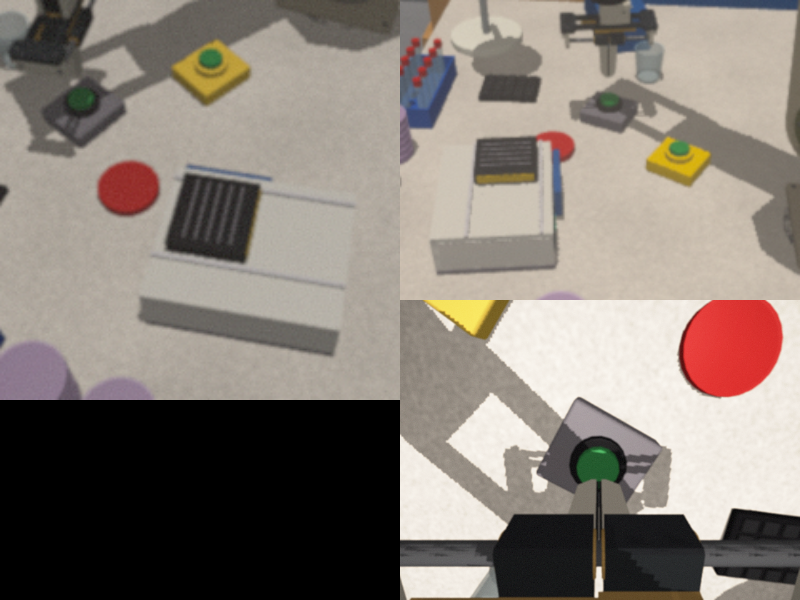

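The shutter moved 114 mm and covers the window, and the tray is shut. The fingertip is over the grey pod's green button (wrist crop 598,465). I'll press it.

>>> carry_out(
  targets=[
    {"hand":0,"x":0,"y":0,"z":0.03,"ax":0,"ay":0,"az":0},
    {"hand":0,"x":0,"y":0,"z":0.053,"ax":0,"ay":0,"az":0},
    {"hand":0,"x":0,"y":0,"z":0.058,"ax":0,"ay":0,"az":0},
    {"hand":0,"x":0,"y":0,"z":0.061,"ax":0,"ay":0,"az":0},
    {"hand":0,"x":0,"y":0,"z":0.064,"ax":0,"ay":0,"az":0},
    {"hand":0,"x":0,"y":0,"z":0.066,"ax":0,"ay":0,"az":0},
    {"hand":0,"x":0,"y":0,"z":0.066,"ax":0,"ay":0,"az":0},
  ],
)

```text
t: 11.08
tool_pos: [0.4678, -0.3055, 0.2321]
orientation: [2.029, 2.395, 0.0]
force: [-6.2, 6.2, 19.9]
opening: 0.0006
gripper_force: 10.0
```

It's fully down: the tip is at 46 mm and the force rose to 20 N against the stop. I'll release and check.

>>> carry_out(
  targets=[
    {"hand":0,"x":0,"y":0,"z":-0.01,"ax":0,"ay":0,"az":0},
    {"hand":0,"x":0,"y":0,"z":-0.04,"ax":0,"ay":0,"az":0},
    {"hand":0,"x":0,"y":0,"z":-0.09,"ax":0,"ay":0,"az":0},
    {"hand":0,"x":0,"y":0,"z":-0.14,"ax":0,"ay":0,"az":0},
    {"hand":0,"x":0,"y":0,"z":-0.15,"ax":0,"ay":0,"az":0},
    {"hand":0,"x":0,"y":0,"z":-0.15,"ax":0,"ay":0,"az":0},
  ],
)

```text
t: 11.82
tool_pos: [0.4671, -0.3052, 0.3797]
orientation: [2.029, 2.395, -0.0]
force: [-0.1, 0.2, 0.3]
opening: 0.0003
gripper_force: 0.0
```

```bash
python3 - <<'E'
from h import *
for n in('wrist','scene','side'):snap(n)
a=[cv2.imread(f'pics/{n}.png') for n in('wrist','scene','side')]
s=cv2.resize(a[1][120:330,150:360],(400,400)); t=cv2.resize(a[2][100:300,150:400],(400,320))
o=np.zeros((600,800,3),np.uint8); o[:400,:400]=s; o[:300,400:]=t[:300]; o[300:600,400:]=cv2.resize(a[0],(400,300)); cv2.imwrite('pics/c5.png',o)
s=read_state(); print(s['t'],s['tool_pos'],s['force'])
E
python3 m.py 2>/dev/null | egrep 'green|shut|blue|red'
```

```text
11.975 [ 0.46647248 -0.30473387  0.37661532] [-0.28179126 -0.35252071  0.48569302]
scene green 72 mean [ 0.3188 -0.1492  0.0521] lo [ 0.303 -0.164  0.049] hi [ 0.334 -0.136  0.055]
scene green 67 mean [ 0.4674 -0.3006  0.0519] lo [ 0.45  -0.316  0.048] hi [ 0.484 -0.289  0.055]
scene blue 0
scene shut 1591 mean [ 0.6318 -0.0159  0.1131] lo [ 0.578 -0.065  0.11 ] hi [0.682 0.033 0.116]
scene red 648 mean [ 0.5751 -0.178   0.0159] lo [ 0.536 -0.216  0.012] hi [ 0.613 -0.14   0.019]
side green 19 mean [ 0.4655 -0.296   0.0519] lo [ 0.454 -0.305  0.049] hi [ 0.477 -0.288  0.055]
side green 54 mean [ 0.3157 -0.1467  0.0513] lo [ 0.301 -0.162  0.048] hi [ 0.33  -0.132  0.054]
side blue 1
side shut 622 mean [ 0.6242 -0.0113  0.1124] lo [ 0.573 -0.064  0.109] hi [0.677 0.036 0.116]
side red 165 mean [ 0.5579 -0.19    0.0151] lo [ 0.531 -0.219  0.011] hi [ 0.597 -0.153  0.019]
side blue [ 0.5378 -0.0257  0.0725] dir -80.02889
```

View pics/c5.png

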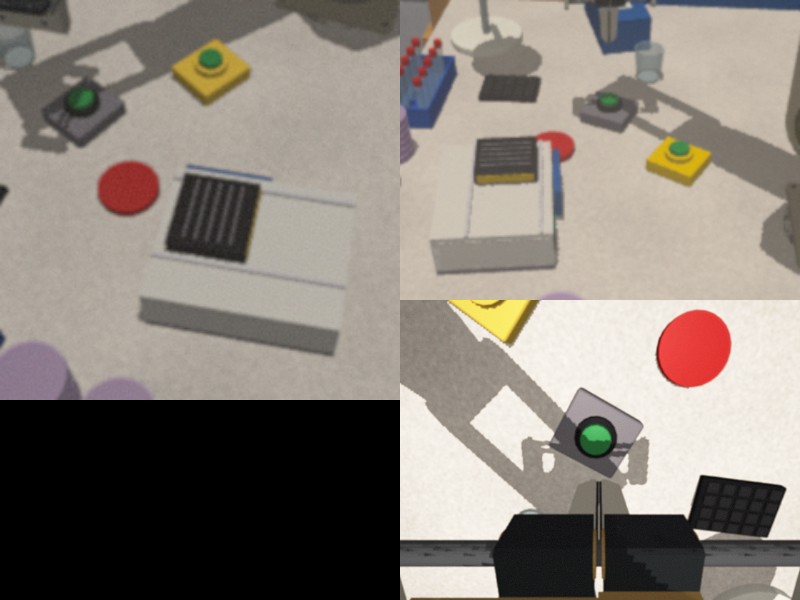

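The button is back up at 52 mm, the shutter and tray are shut, nothing else has moved, and the arm is clear of everything.

```bash
python3 -c "
from plant import robot
print(robot.close_job())"
```

```text
the job is handed in; nothing more can be done
None
```

The job is handed in: I pushed the tray fully home, slid the shutter across the window, then pressed the grey pod's green button fully down and saw it come back up, at about 12 s of the 58 s allowed; the hand-in returned no verdict.

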